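Thread the hold-down bar onto the copper-bar stock stand and bed it on the pile

ROBOT

A 6-joint arm with a two-finger parallel gripper is mounted at the origin on the work surface. World frame = base frame: x ahead of the robot, y to its left, z up, the work surface at z = 0. Lengths are in m, angles in rad, forces in N, time in s.
With the tool pointing down it reaches from about 0.325 to 0.925 m from the base axis. Payload 3.1 kg.
Tool frame: the origin (TCP) lies between the finger pads; the fingertips stand 11 mm ahead of it and the grasp point (between the pads) lies 8 mm behind it; x points along the fingers, y is the direction in which the jaws open and shut, and the axes are right-handed (so a half turn about x gives the same grasp; the last joint's range is limited). The gripper opens to 85 mm and grips with 20 to 120 N. Pads are 22 mm wide; open, the fingers measure 114 mm over their backs; the gripper's body (76 mm by 85 mm) begins 54 mm behind the grasp point. The pads swing forward as they close: fully open they stand 13 mm farther back than shut.
Start: joints at [-1.274, 0.217, 1.613, -0, 1.311, -0.112], TCP at [0.248, -0.574, 0.242] pointing down, gripper open.
Joint ranges: [-2.75, 2.75], [-0.78, 2.1], [0.31, 2.55], [-1.13, 4.27], [0.13, 2.63], [-2.58, 2.58]. Speed limits (rad/s): [2.79, 2.79, 3.14, 3.14, 3.14, 3.14].

INTERFACE

Orientations are given as a rotation vector (axis times angle).
In Python, from bench import readout, imaging, job_done gives the robot as it stands.
- The arm moves only by the tool play_rows, never from a script. Its argument "plan" is a list of rows, each a list of 7 numbers: the turn, a rotation vector about the tool's x, y, z in degrees, then the shift along the tool's x, y, z in m, then the gripper command: -1 is fully open, 1 is shut, values between are in proportion. In form: [[rx, ry, rz, dx, dy, dz, jaw], ...]. A call has 1 to 10 rows; each row is the pose to reach, as a shift and turn from the pose commanded when the call began, along the tool's axes at that moment; what a row does not reach only later rows make up. A row lasts 1/12 s, in which the tool goes at most 41.7 mm and 7.16 degrees, less where a joint would pass 70% of its speed; a pose out of reach is approached as far as the arm can. A call with a gripper value outside its range is refused whole. The fingers move at their own pace and stop on an object; "grip_force" is the grip in N (left out, the last holds). Time passes only in rows, so rows that repeat a pose let the fingers close. It gives the time, the measured TCP pose, the force and the opening at its end, in the units of the state.
- readout.get_state(): the state, without advancing time (a new reading comes with each control period).
- imaging.snapshot(name): name is "scene" or "top"; returns a dict with "img" (420x560x3 uint8, red, green, blue), "K" (3x3 intrinsics, pixels), "R" (3x3) and "t" (3): a world point X has camera coordinates R X + t. Camera axes: x right, y down, z forward; pixel columns grow to the right and rows downward; lengths in m; the calibration is good to about 2 mm. A picture is of the moment at which its call begins. There is no depth.
- job_done(): hands the job in, once; it reports no verdict.
The state is a dict: "time": time; "qpos": joint angles; "qd": joint speeds; "joint_efforts": joint torques, N m; "tcp_pos": TCP position; "eef_rot": TCP orientation; "ft_force": force on the tool from outside, world axes, zero at the start; "torque": the same for the moment, N m; "opening": opening from 0.0 (shut) to 1.0 (fully open).
Only numpy, scipy, OpenCV 4.12 (cv2) and the standard library are available. Lean on these libraries where they do the work, as an engineer would, in place of code of your own. Each camera call takes 0.05 s, during which the arm holds its last target.

TASK

Pick up the hold-down bar (the one with the drilled hub), lower it level over the tall rod of the stock stand so it does not bind, until it lies flat and straight along the pile of copper bars. Then press it down on the sprung pile with a push of about 10 N for a second to bed it, and let it go so that it is left lying there. Be gentle, never more than about 20 N and no dropping, and leave the other things on the bench where they are.

Things in the scene. Friction and masses are not known exactly. Their poses are not given: they have to be found in the camera images.
- bar_post (a point): Hold-down bar (loose, aluminium, 0.34 to 0.5 kg): flat bar 10 mm thick with an upright square post to hold it by and a drilled round hub at one end. Post 26 x 26 mm, from 10 to 64 mm above the bar's underside; this point is its centre, 37 mm up. x axis: along the bar, post to hub; z up. Bar reaches 57 mm behind the post (50 mm wide) and 123 mm ahead (34 mm wide); balances within 15 mm of the post
- bar_hole (a point): centre of the hole in the hold-down bar's hub, 14 mm above the bar's underside, 105 mm from the post centre along the bar's x axis. Hub 36 mm across and 28 mm tall from the underside; hole 14 mm across, right through. Axes as the bar's
- stand: Fixed stock stand: low grey tray 262 x 80 mm, walls 30 mm high, with a vertical steel rod near one end. A pile of flat copper bars 50 mm wide is threaded on the rod and lies along the tray. Origin: foot of the rod on the table. x axis: along the tray towards the rod end; the pile reaches from 209 mm behind the rod (-x) to 27 mm ahead of it. The bar's post belongs on the -x side
- rod_tip (a point): top of the stand's vertical rod, on its axis, 192 mm above the table; rod 12 mm across, its top 8 mm tapering to 7 mm
- post_place (a point): point on the centre line of the tray, 105 mm from the rod on the stand's -x side, 30 mm above the table: the bar's post stands straight above it when the bar lies straight along the pile
- pile (a joint): how far the sprung pile is pressed down from its free height, m: 0 free, 0.014 at its stop. 2.5 N per mm: the bar's own weight sinks it 1.3 to 2 mm, a further push of 10 N another 4 mm. The free height of the pile's top differs from time to time, 45 to 81 mm above the table, and is not reported: find it by feel or by eye
- plainbar_post (a point): plain bar: the same aluminium bar and upright post as the hold-down bar, 180 x 50 x 10 mm, but with a solid flat end: no hub and no hole; a bystander. Point: centre of its post, 37 mm above its underside
- junction_box_mid (a point): grey square electrical junction box, 90 x 90 x 54 mm, bystander; point at its centre
- jar_mid (a point): lidded glass jar, 60 mm across, 85 mm tall, bystander; point at its centre
- screwdriver_mid (a point): black-handled screwdriver lying down, 190 mm long, bystander; point near its middle
- wrench_mid (a point): steel wrench lying down, 170 mm long, bystander; point near its middle
- carton_mid (a point): plain cardboard carton 100 x 140 x 70 mm, bystander; point at its centre
- coupling_mid (a point): grey plastic conduit coupling (short tube) standing on end, 48 mm across, 45 mm tall, bystander; point at its centre
Things that resemble listed ones, but are neither listed nor needed, are in the scene too. What is shaped like the part that bears bar_post but blue or pink is not meant.

How it is judged:
On the way, in this order (a step that is already met when the one before it is completed fails the run):
1. the bar's hub is threaded on the rod, level, at least 20 mm down (horizontal distance between bar_hole and rod_tip below 0.004 m and height (world z) of bar_hole below 0.17 m and angle between bar_hole's own z axis and vertical below 0.08 rad), for 0.1 s.
2. the bar, on the rod and level, presses the pile down by more than 4.2 mm for 0.4 s (weight and push together over 10.5 N) (horizontal distance between bar_hole and rod_tip below 0.004 m and value of joint pile above 0.0042 m and angle between bar_hole's own z axis and vertical below 0.06 rad), for 0.4 s.
At the end, for the whole second after the job is handed in: The bar is left with its hub on the rod (hole axis within 4 mm of the rod's), level within 0.05 rad, its post within 14 mm of its place over the tray's centre line, and its own weight alone resting on the pile (pile sunk 0.8 to 3.5 mm) (horizontal distance between bar_hole and rod_tip below 0.004 m and horizontal distance between bar_post and post_place below 0.014 m and angle between bar_hole's own z axis and vertical below 0.05 rad and height (world z) of bar_hole below 0.1 m and value of joint pile between 0.0008 and 0.0035 m); the robot touches nothing.
It fails at once if the bar is forced against the stand, rod or pile with more than 28 N (contact force between bar and stand above 28 N).
It fails at once if the bar is dropped or slammed onto the pile (pile driven down faster than 0.12 m/s) (velocity of joint pile above 0.12 m/s).
It fails at once if the gripper pushes on the stand or pile itself with more than 28 N (contact force between any of the fingers, the arm and stand above 28 N).
It fails at once if one of the other things on the bench is moved more than 30 mm (distance of any of plainbar_post, junction_box_mid, jar_mid, screwdriver_mid, wrench_mid, carton_mid, coupling_mid from where it was at the start of the episode above 0.03 m).
It also fails if it takes over 72 s, if anything falls off the work surface, if the arm or the gripper's body presses on something with over 40 N, if the wrist force passes 120 N, or if a joint passes its speed limit or range.

## Working session

There is one attempt and no reset: what is moved stays moved. The work goes in short steps, Python scripts to look and compute and a tool call to move; the robot and the scene stay as the last step left them, time stands still between calls to the robot, and variables do not carry over. Pictures are saved under pics/ and viewed, and the job is handed in when it is done.

Besides the shell and the picture viewer there is one more tool, called after ">>>" by a JSON object that holds its "op" and its "data". play_rows: Moves the arm, as the interface text tells. Its arguments: {"type":"object","properties":{"plan":{"type":"array","items":{"type":"array","items":{"type":"number"}}},"grip_force":{"type":"number"}},"required":["plan"]}

```bash
ls; mkdir -p pics
python3 - <<'E'
from bench import readout, imaging
import cv2,numpy as np
np.set_printoptions(precision=4,suppress=True)
print(readout.get_state())
for n in ("scene","top"):
    s=imaging.snapshot(n); cv2.imwrite(f"pics/{n}0.png",s["img"][:,:,::-1]); np.savez(f"pics/{n}0.npz",**s)
    print(n,s["K"],s["R"],s["t"],-s["R"].T@s["t"])
E
```

```text
pics
{'time': 0.0, 'qpos': array([-1.2742,  0.2178,  1.615 ,  0.    ,  1.3113, -0.1122]), 'qd': array([ 0.001 ,  0.0011, -0.0009, -0.0005, -0.0001, -0.0025]), 'joint_efforts': array([  0.0017, -39.684 , -30.3855,  -0.    ,   0.0096,   0.    ]), 'tcp_pos': array([ 0.2482, -0.5727,  0.2409]), 'eef_rot': array([ 1.9972,  0.4165, -1.9976]), 'ft_force': array([-0.2895, -0.3514,  0.0259]), 'torque': array([-0.0009,  0.0054, -0.0266]), 'opening': 1.0034957795857202}
scene [[514.8582   0.     278.8776]
 [  0.     514.8582 216.2833]
 [  0.       0.       1.    ]] [[ 0.78    0.6256 -0.011 ]
 [ 0.4498 -0.5728 -0.6853]
 [-0.435   0.5296 -0.7282]] [-0.3864 -0.1493  1.6518] [ 1.0871 -0.7185  1.0963]
top [[398.8965   0.     279.6058]
 [  0.     398.8965 209.0663]
 [  0.       0.       1.    ]] [[ 0.0053 -0.9998 -0.0191]
 [-0.9953 -0.0035 -0.0969]
 [ 0.0968  0.0195 -0.9951]] [-0.0096  0.515   1.247 ] [ 0.3919 -0.0321  1.2906]
```

View pics/scene0.png

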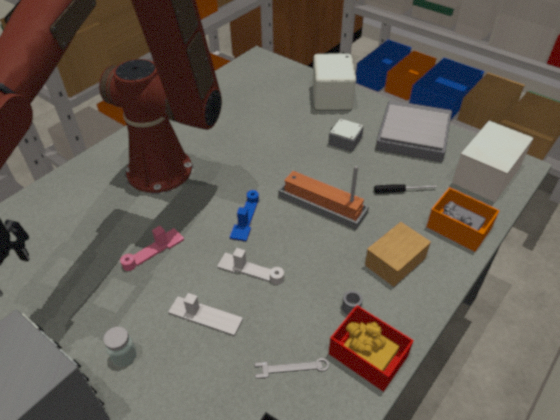

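View pics/top0.png

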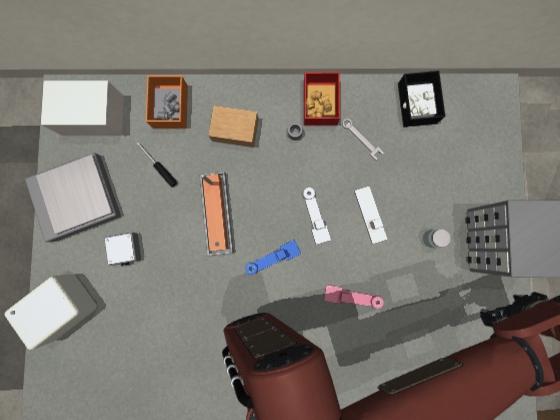

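The top view shows the hold-down bar at about (317,215), with its hub at (309,193). The stand is at about (215,213), with its rod near (212,181). In the scene view the hub is at (277,274) and the rod tip near (355,168). I'll zoom in next.

Run:
```python
import cv2,numpy as np
a=cv2.imread("pics/scene0.png");b=cv2.imread("pics/top0.png")
def crop(im,x,y,w,h,s): return cv2.resize(im[y:y+h,x:x+w],None,fx=s,fy=s,interpolation=cv2.INTER_CUBIC)
A=np.hstack([crop(a,210,235,80,60,5),crop(a,275,155,100,75,4)])
B=np.hstack([crop(b,295,180,50,70,5),crop(b,190,165,50,70,5)])
cv2.imwrite("pics/cA.png",A);cv2.imwrite("pics/cB.png",B)
```

```text
(no output)
```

View pics/cA.png

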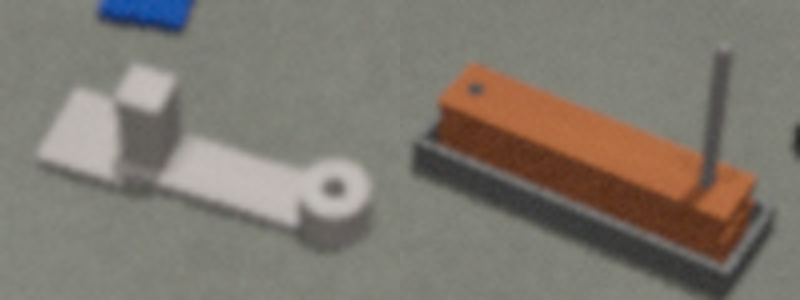

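View pics/cB.png

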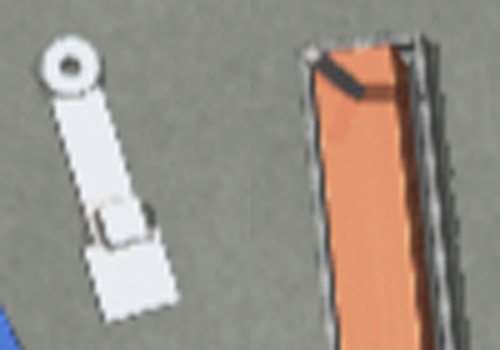

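```bash
cat > h.py <<'E'
import cv2,numpy as np
np.set_printoptions(precision=4,suppress=True)
def load(i): return {n:dict(np.load(f"pics/{n}{i}.npz")) for n in("scene","top")}
def ray(s,p):
    c=-s["R"].T@s["t"]; d=s["R"].T@np.linalg.solve(s["K"],[p[0],p[1],1.]); return c,d/np.linalg.norm(d)
def plane(s,p,z):
    c,d=ray(s,p); return c+d*(z-c[2])/d[2]
def tri(S,ps,pt):
    A=np.zeros((3,3));b=np.zeros(3);rs=[ray(S["scene"],ps),ray(S["top"],pt)]
    for c,d in rs:
        P=np.eye(3)-np.outer(d,d);A+=P;b+=P@c
    X=np.linalg.solve(A,b); return X,[np.linalg.norm((np.eye(3)-np.outer(d,d))@(X-c)) for c,d in rs]
def proj(s,X):
    q=s["K"]@(s["R"]@X+s["t"]); return q[:2]/q[2]
E
python3 - <<'E'
from h import *
S=load(0)
g=cv2.cvtColor(S["scene"]["img"],cv2.COLOR_RGB2GRAY);t=cv2.cvtColor(S["top"]["img"],cv2.COLOR_RGB2GRAY)
def darkc(g,x,y,r):
    w=g[y-r:y+r+1,x-r:x+r+1].astype(float);m=np.clip(np.percentile(w,70)-w-25,0,None)
    yy,xx=np.mgrid[y-r:y+r+1,x-r:x+r+1];return np.array([(m*xx).sum(),(m*yy).sum()])/m.sum()
hs=darkc(g,277,272,3);ht=darkc(t,309,193,3);print("hole",hs,ht,tri(S,hs,ht))
ds=darkc(g,294,177,3);dt=darkc(t,217,244,3);print("dot",ds,dt,tri(S,ds,dt))
# post: bright parts
for n,im,x,y in(("s",g,239,252),("t",t,319,224)):
    print(n);print(im[y-9:y+16,x-9:x+10])
print("tip s");print(g[162:172,348:362]);print("tip t");print(t[170:190,196:220])
E
```

```text
hole [276.4194 272.1694] [308.5526 192.6888] (array([ 0.5676, -0.0996,  0.0269]), [np.float64(0.00010641689173245339), np.float64(0.00010641689173238224)])
dot [293.4737 177.    ] [216.6328 243.6172] (array([0.4037, 0.185 , 0.0627]), [np.float64(0.00021542334147317673), np.float64(0.00021542334147308303)])
s
[[125 125 126 127 125 128 129 127 125 127 126 124 125 123 124 121 124 123
  124]
 [127 125 124 126 130 130 129 127 126 125 126 124 126 124 125 126 125 125
  126]
 [123 124 124 124 131 130 129 127 127 126 123 126 126 124 124 123 124 124
  122]
 [129 122 124 126 127 128 133 130 129 126 124 124 125 127 124 124 126 122
  127]
 [128 126 125 125 126 131 141 142 139 133 127 128 127 128 127 124 126 127
  124]
 [126 125 123 121 124 137 160 168 163 156 151 140 136 130 128 127 123 122
  123]
 [125 122 125 123 131 152 173 181 182 180 173 163 154 150 143 131 129 125
  125]
 [126 127 125 131 144 168 184 187 190 187 185 183 179 174 158 137 127 123
  126]
 [127 128 129 137 159 177 186 187 187 188 190 187 186 180 160 135 125 124
  125]
 [132 130 135 149 171 184 186 188 189 191 188 187 186 175 145
[... 5187 characters left out ...]
33 133 133 131 146  70 155 167 167 160 151 122  83  70  71  73  98
   98  99  97 101 103  61]
 [137 135 133 132 117 145  82 137 165 168 167 167 158 131 108  77  87  97
   99  98  97 100  99  65]
 [137 138 138 135 107 145  96 125 165 167 167 166 160 160 151 127 135 136
  135 133 133 134 135  74]
 [135 137 138 137 113 146 111 106 164 168 167 163 161 160 162 163 169 168
  167 167 164 167 168  97]
 [137 134 136 138 121 150 128 100 163 168 167 161 160 160 163 164 169 168
  168 167 166 167 167 113]
 [135 135 134 136 137 157 146  89 162 167 168 161 160 159 165 168 168 169
  168 167 166 167 167 127]
 [137 135 133 134 139 151 165  78 163 168 166 160 160 160 168 168 169 168
  168 168 166 165 168 144]]
```

Run:
```python
from h import *
S=load(0)
tip,e=tri(S,(355.4,166.0),(202.0,175.5));print("tip",tip,e)
print("tip@192 scene",plane(S["scene"],(355.4,166.0),.192),"top",plane(S["top"],(202,175.5),.192))
print("foot on pile scene",tri(S,(352,201),(212,183)))
post,e=tri(S,(239.4,252.3),(319.2,223.9));print("post",post,e)
print(plane(S["scene"],(239.4,252.3),.064),plane(S["top"],(319.2,223.9),.064))
hole=np.array([.5676,-.0996]);d=hole-post[:2];print("bar",np.linalg.norm(d),np.degrees(np.arctan2(d[1],d[0])))
dot=np.array([.4037,.1850]);d=tip[:2]-dot;print("dot-rod",np.linalg.norm(d),np.degrees(np.arctan2(d[1],d[0])))
# pile orange mask & bar mask in top
hsv=cv2.cvtColor(S["top"]["img"],cv2.COLOR_RGB2HSV)
m=((hsv[...,0]<18)&(hsv[...,1]>90)).astype(np.uint8);m[:165]=0;m[260:]=0;m[:,:195]=0;m[:,240:]=0
m=cv2.inRange(S["top"]["img"],(150,80,40),(255,190,160))*(m)
c=max(cv2.findContours(m,0,1)[0],key=cv2.contourArea)
b=cv2.boxPoints(cv2.minAreaRect(c));print(b)
P=np.array([plane(S["top"],p,.0627) for p in b]);print(P)
# bar edges in top view: bright mask at z=.01
m=(cv2.cvtColor(S["top"]["img"],cv2.COLOR_RGB2GRAY)>190).astype(np.uint8)
c=[c for c in cv2.findContours(m,0,1)[0] if cv2.pointPolygonTest(c,(321,234),False)>=0][0]
b=cv2.boxPoints(cv2.minAreaRect(c));P=np.array([plane(S["top"],p,.01) for p in b]);print(P)
for i in range(4):
    d=P[(i+1)%4]-P[i];print(np.linalg.norm(d),np.degrees(np.arctan2(d[1],d[0])))
```

```text
tip [0.5922 0.2071 0.1922] [np.float64(0.00028059084477980855), np.float64(0.0002805908447797665)]
tip@192 scene [0.5919 0.2071 0.192 ] top [0.5925 0.2073 0.192 ]
foot on pile scene (array([0.594 , 0.2051, 0.063 ]), [np.float64(0.002241364426217356), np.float64(0.002241364426217287)])
post [ 0.467  -0.1294  0.0603] [np.float64(0.0013113420924033264), np.float64(0.0013113420924032414)]
[ 0.4701 -0.1306  0.064 ] [ 0.4658 -0.13    0.064 ]
bar 0.10494470001323619 16.49837592976321
dot-rod 0.18979059383069827 6.67710273697536
[[202.2079 179.0792]
 [218.1485 177.4852]
 [225.3168 249.1683]
 [209.3763 250.7624]]
[[0.6047 0.2346 0.0627]
 [0.6099 0.1847 0.0627]
 [0.387  0.158  0.0627]
 [0.3819 0.2071 0.0627]]
[[ 0.5777 -0.0666  0.01  ]
 [ 0.5935 -0.1132  0.01  ]
 [ 0.4193 -0.1702  0.01  ]
 [ 0.4038 -0.1242  0.01  ]]
0.04921565438573481 -71.25508613132106
0.1832719845177595 -161.89231429359856
0.04853046336737714 108.64217215662525
0.1831786228339941 18.321713049803183
```

```bash
cat >> h.py <<'E'
from scipy.spatial.transform import Rotation as Ro
def target(yaw_deg,jaw_along_yaw=True):
    # tool x down, tool y along yaw
    a=np.radians(yaw_deg);x=np.array([0,0,-1.]);y=np.array([np.cos(a),np.sin(a),0]);return np.column_stack([x,y,np.cross(x,y)])
def delta(p0,R0,p,R):
    return Ro.from_matrix(R0.T@R).as_rotvec(degrees=True),R0.T@(np.array(p)-p0)
E
python3 - <<'E'
from h import *
from bench import readout
s=readout.get_state();R0=Ro.from_rotvec(s["eef_rot"]).as_matrix();print(R0)
for y in (17,197,107,-73): 
    r,d=delta(s["tcp_pos"],R0,[.467,-.1305,.15],target(y));print(y,r,d)
E
```

```text
[[-0.0007  0.3975 -0.9176]
 [ 0.0021 -0.9176 -0.3975]
 [-1.     -0.0022 -0.0002]]
17 [-83.5765  -0.104    0.0931] [ 0.0919 -0.3187 -0.3765]
197 [96.4234  0.096   0.1073] [ 0.0919 -0.3187 -0.3765]
107 [-173.5765   -0.1933   -0.0107] [ 0.0919 -0.3187 -0.3765]
-73 [ 6.4234 -0.007   0.1275] [ 0.0919 -0.3187 -0.3765]
```

>>> {"op": "play_rows", "data": {"plan": [[-7, 0, 0, 0, -0.0255, -0.03, -1], [-14, 0, 0, 0, -0.051, -0.06, -1], [-21, 0, 0, 0, -0.0765, -0.09, -1], [-28, 0, 0, 0, -0.102, -0.12, -1], [-35, 0, 0, 0, -0.1275, -0.15, -1], [-42, 0, 0, 0, -0.153, -0.18, -1], [-49, 0, 0, 0, -0.1785, -0.21, -1], [-56, 0, 0, 0, -0.204, -0.24, -1], [-63, 0, 0, 0, -0.2295, -0.27, -1], [-70, 0, 0, 0, -0.255, -0.3, -1]]}}

```text
time: 0.93
tcp_pos: [0.4225, -0.2182, 0.242]
eef_rot: [1.161, 1.24, -1.161]
ft_force: [0.6, -0.2, 0.3]
opening: 1.001
```

```bash
cat > where.py <<'E'
from h import *
from bench import readout
import sys
a=[float(v) for v in sys.argv[1:]]
s=readout.get_state();R0=Ro.from_rotvec(s["eef_rot"]).as_matrix()
print("t",s["time"],"tcp",s["tcp_pos"],"F",s["ft_force"],"M",s["torque"],"op",s["opening"],"q",s["qpos"])
print("tilt x-axis",R0[:,0],"yaw(y)",np.degrees(np.arctan2(R0[1,1],R0[0,1])))
if a:
    r,d=delta(s["tcp_pos"],R0,a[:3],target(a[3]));print("delta",r,d)
E
python3 where.py .467 -.1305 .15 17
```

```text
t 0.9333 tcp [ 0.4225 -0.2182  0.242 ] F [ 0.5869 -0.1999  0.2928] M [ 0.0156 -0.0332 -0.0216] op 1.0005366346662157 q [-0.6245 -0.1092  1.9554  0.      1.2957 -0.69  ]
tilt x-axis [-0.0002  0.0002 -1.    ] yaw(y) 3.7477121246287264
delta [-13.2523  -0.0155   0.0116] [ 0.092   0.0502 -0.0846]
```

>>> {"op": "play_rows", "data": {"plan": [[-5, 0, 0, 0.01, 0.017, -0.028, -1], [-10, 0, 0, 0.03, 0.034, -0.056, -1], [-13.2, 0, 0, 0.05, 0.05, -0.0845, -1], [-13.2, 0, 0, 0.08, 0.05, -0.0845, -1], [-13.2, 0, 0, 0.092, 0.05, -0.0845, -1], [-13.2, 0, 0, 0.092, 0.05, -0.0845, -1], [-13.2, 0, 0, 0.092, 0.05, -0.0845, -1]]}}

```text
time: 1.52
tcp_pos: [0.4664, -0.1324, 0.1493]
eef_rot: [0.993, 1.336, -0.994]
ft_force: [-0.4, 0.5, -0.2]
opening: 1.002
```

```bash
python3 where.py .467 -.1305 .032 17
python3 - <<'E'
from h import *
from bench import imaging
for n in ("scene","top"):
    s=imaging.snapshot(n); cv2.imwrite(f"pics/{n}1.png",s["img"][:,:,::-1]); np.savez(f"pics/{n}1.npz",**s)
a=cv2.imread("pics/scene1.png")
cv2.imwrite("pics/c1.png",cv2.resize(a[190:310,180:340],None,fx=5,fy=5,interpolation=cv2.INTER_CUBIC))
E
```

```text
t 1.5167 tcp [ 0.4664 -0.1324  0.1493] F [-0.4076  0.4903 -0.2493] M [-0.0512 -0.0088 -0.0279] op 1.0018725101805133 q [-0.4215  0.0226  2.0154 -0.      1.1064 -0.7119]
tilt x-axis [-0.0026  0.0012 -1.    ] yaw(y) 16.640009077384544
delta [-0.3601 -0.1075  0.1244] [ 0.1173  0.0014 -0.0014]
```

View pics/c1.png

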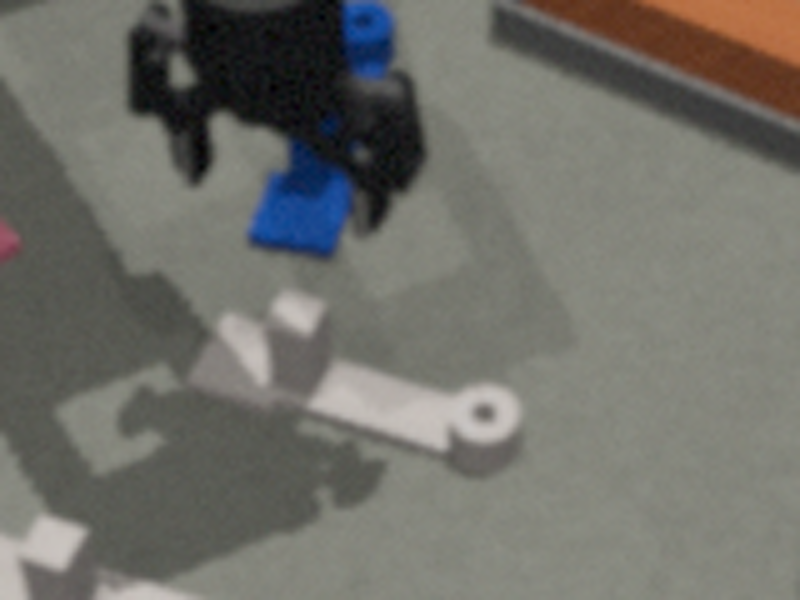

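The gripper hangs open over the post, which is at about (240,253) in the full frame, with the jaws lying along the bar. I'll go down.

>>> {"op": "play_rows", "data": {"plan": [[-0.3, 0, 0, 0.03, 0.001, -0.001, -1], [-0.3, 0, 0, 0.06, 0.001, -0.001, -1], [-0.3, 0, 0, 0.085, 0.001, -0.001, -1], [-0.3, 0, 0, 0.1, 0.001, -0.001, -1], [-0.3, 0, 0, 0.11, 0.001, -0.001, -1], [-0.3, 0, 0, 0.115, 0.001, -0.001, -1], [-0.3, 0, 0, 0.115, 0.001, -0.001, -1], [-0.3, 0, 0, 0.115, 0.001, -0.001, -1]]}}

```text
time: 2.28
tcp_pos: [0.4691, -0.1325, 0.0366]
eef_rot: [0.989, 1.332, -0.988]
ft_force: [-0.7, 0.3, 0.6]
opening: 1.001
```

```bash
python3 where.py .467 -.1305 .034 17
python3 - <<'E'
from h import *
from bench import imaging
for n in ("scene","top"):
    s=imaging.snapshot(n); cv2.imwrite(f"pics/{n}2.png",s["img"][:,:,::-1]); np.savez(f"pics/{n}2.npz",**s)
a=cv2.imread("pics/scene2.png")
cv2.imwrite("pics/c2.png",cv2.resize(a[190:310,180:340],None,fx=5,fy=5,interpolation=cv2.INTER_CUBIC))
E
```

```text
t 2.2833 tcp [ 0.4691 -0.1325  0.0366] F [-0.6869  0.2611  0.6353] M [ 0.0567 -0.0165 -0.0245] op 1.0009110275713295 q [-0.4193  0.215   2.0614  0.      0.8628 -0.7142]
tilt x-axis [ 0.0023 -0.001  -1.    ] yaw(y) 16.894801067004998
delta [-0.1053  0.0914 -0.107 ] [ 0.0026 -0.0015 -0.0025]
```

View pics/c2.png

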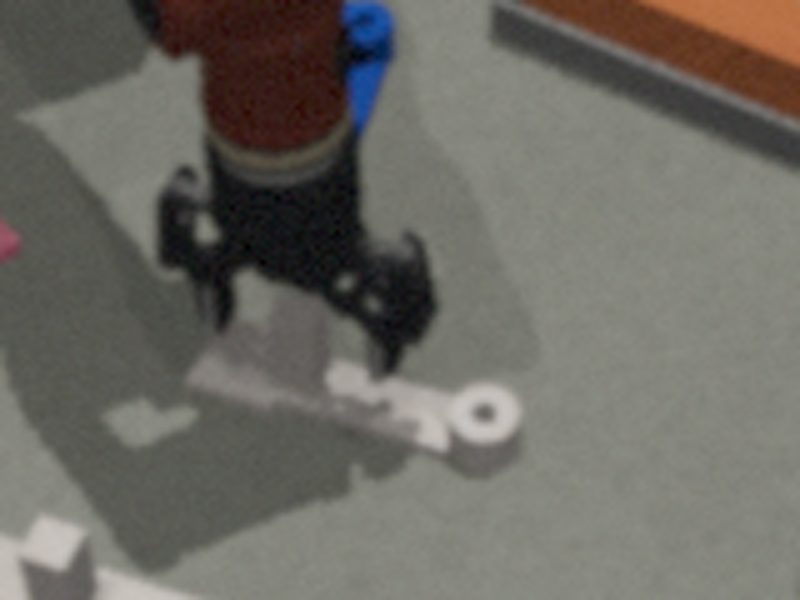

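The post (crop 300,335) stands between the open fingers. I'll close them.

>>> {"op": "play_rows", "data": {"plan": [[0, 0, 0, 0, -0.001, -0.002, -1], [0, 0, 0, 0, -0.001, -0.002, 0], [0, 0, 0, 0, -0.001, -0.002, 0.3], [0, 0, 0, 0, -0.001, -0.002, 0.6], [0, 0, 0, 0, -0.001, -0.002, 1], [0, 0, 0, 0, -0.001, -0.002, 1], [0, 0, 0, 0, -0.001, -0.002, 1], [0, 0, 0, 0, -0.001, -0.002, 1], [0, 0, 0, 0, -0.001, -0.002, 1], [0, 0, 0, 0, -0.001, -0.002, 1]], "grip_force": 50}}

```text
time: 3.22
tcp_pos: [0.4665, -0.1301, 0.0354]
eef_rot: [0.989, 1.334, -0.989]
ft_force: [-0.7, -0.1, 2.0]
opening: 0.301
```

```bash
python3 where.py .467 -.1305 .034 17
```

```text
t 3.2167 tcp [ 0.4665 -0.1301  0.0354] F [-0.659  -0.0729  2.0063] M [0.0014 0.1863 0.0587] op 0.3009563352562272 q [-0.4171  0.2125  2.0673 -0.0001  0.8616 -0.7124]
tilt x-axis [ 0.0001 -0.0001 -1.    ] yaw(y) 16.927860450909986
delta [-0.0721  0.0078 -0.0017] [0.0014 0.0004 0.0005]
```

>>> {"op": "play_rows", "data": {"plan": [[0, 0, 0, -0.003, 0, 0, 1], [0, 0, 0, -0.008, 0, 0, 1], [0, 0, 0, -0.02, 0, 0, 1], [0, 0, 0, -0.045, 0, 0, 1], [0, 0, 0, -0.075, 0, 0, 1], [0, 0, 0, -0.11, 0, 0, 1], [0, 0, 0, -0.145, 0, 0, 1], [0, 0, 0, -0.18, 0, 0, 1], [0, 0, 0, -0.205, 0, 0, 1], [0, 0, 0, -0.22, 0, 0, 1]]}}

```text
time: 4.05
tcp_pos: [0.4675, -0.1304, 0.2591]
eef_rot: [0.989, 1.329, -0.987]
ft_force: [0.5, 0.5, -2.2]
opening: 0.298
```

>>> {"op": "play_rows", "data": {"plan": [[0, 0, 0, 0, 0, 0, 1], [0, 0, 0, 0, 0, 0, 1], [0, 0, 0, 0, 0, 0, 1]]}}

```text
time: 4.3
tcp_pos: [0.465, -0.1294, 0.2531]
eef_rot: [0.989, 1.339, -0.99]
ft_force: [-0.1, -0.7, -3.7]
opening: 0.295
```

```bash
python3 - <<'E'
from h import *
from bench import imaging
for n in ("scene","top"):
    s=imaging.snapshot(n); cv2.imwrite(f"pics/{n}3.png",s["img"][:,:,::-1]); np.savez(f"pics/{n}3.npz",**s)
a=cv2.imread("pics/scene3.png");b=cv2.imread("pics/top3.png")
f=lambda i,x,y,w,h,s:cv2.resize(i[y:y+h,x:x+w],None,fx=s,fy=s,interpolation=cv2.INTER_CUBIC)
cv2.imwrite("pics/c3.png",np.hstack([f(a,190,110,110,110,3.6),f(b,270,150,110,110,3.6)]))
E
python3 where.py .467 -.1305 .255 17
```

```text
t 4.4 tcp [ 0.4648 -0.1294  0.2526] F [-0.1173  0.7052 -3.8803] M [0.0384 0.0433 0.0249] op 0.29498572023445807 q [-0.4171 -0.0994  1.9262  0.      1.3199 -0.7124]
tilt x-axis [-0.0046  0.0021 -1.    ] yaw(y) 16.922376324414667
delta [-0.078  -0.1907  0.2201] [-0.0024  0.0018  0.0017]
```

View pics/c3.png

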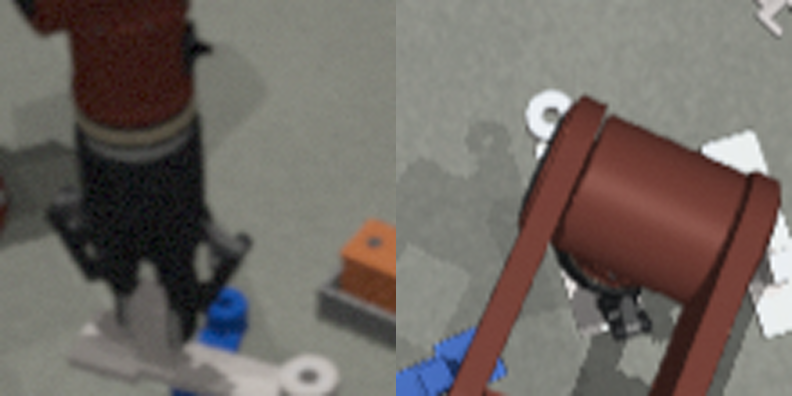

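```bash
cat >> h.py <<'E'
def darkc(g,x,y,r,k=25):
    w=g[y-r:y+r+1,x-r:x+r+1].astype(float);m=np.clip(np.percentile(w,70)-w-k,0,None)
    yy,xx=np.mgrid[y-r:y+r+1,x-r:x+r+1];return np.array([(m*xx).sum(),(m*yy).sum()])/m.sum()
E
python3 - <<'E'
from h import *
S=load(3);g={n:cv2.cvtColor(S[n]["img"],cv2.COLOR_RGB2GRAY) for n in S}
print(g["scene"][208:221,266:286]);print(g["top"][174:191,304:322])
a=darkc(g["scene"],275,214,3);b=darkc(g["top"],312,181,3);print(a,b,tri(S,a,b))
tcp=np.array([.4648,-.1294]);X=tri(S,a,b)[0];d=X[:2]-tcp;print(np.linalg.norm(d),np.degrees(np.arctan2(d[1],d[0])),X[2]-.2526)
E
```

```text
[[119 120 122 123 123 129 138 148 156 159 157 151 148 141 136 136 134 132
  130 132]
 [117 119 119 127 136 150 162 174 181 183 180 178 173 166 155 144 137 133
  135 132]
 [124 123 129 145 162 176 187 189 191 190 190 191 189 186 179 163 147 136
  132 133]
 [146 143 154 171 183 190 193 191 189 185 186 190 191 192 189 180 164 144
  133 132]
 [170 167 176 185 189 192 190 182 165 157 162 171 187 191 192 187 177 155
  137 131]
 [176 180 187 191 192 192 178 150 126 117 120 138 168 186 192 191 186 165
  139 134]
 [180 183 190 192 195 189 171 136 106 100 104 117 155 182 190 193 185 166
  142 134]
 [184 181 188 190 194 189 174 146 121 112 114 133 166 186 193 192 182 163
  142 130]
 [186 178 181 186 190 191 187 173 159 149 151 160 181 192 194 190 175 148
  130 127]
 [184 170 161 175 186 189 191 192 187 186 185 188 191 193 189 180 156 128
  122 127]
 [182 157 136 149 172 182 189 190 192 190 191 191 191 185 176 157 129 116
  122 127]
 [176 146 117 117 142 164 172 178 178 181 179 178 176 159 139 120 107 110
  122 129]
 [165 133 104 100 109 121 134 145 153 153 147 146 138 120 104  98 100 110
  123 
[... 791 characters left out ...]
03 201 131  50  55  57  71  72  73  71]
 [144 147 107 212 236 237 238 237 237 228 103  42  65  73  73  71  71  72]
 [144 145 113 142 215 236 237 238 237 177  66  50  63  84  75  73  74  73]
 [145 140 129 112 144 204 227 236 227 102  43  63  62  75  75  76  74  75]
 [146 140 139 132 111 116 169 200 159  61  53  66  69  78  77  76  75  74]
 [146 141 142 145 121 129 178 158  62  36  65  62  76  79  77  79  78  77]
 [142 139 142 145 130 200 233 187  68  51  65  69  78  80  79  78  79  78]]
[275.2144 214.1074] [313.2627 181.8185] (array([ 0.567 , -0.0998,  0.2448]), [np.float64(0.0008636441102360922), np.float64(0.0008636441102362349)])
0.10644187387961272 16.152269837725573 -0.007770768683008689
```

```bash
python3 where.py .4867 .1951 .262 7
```

```text
t 4.4 tcp [ 0.4648 -0.1294  0.2526] F [-0.1173  0.7052 -3.8803] M [0.0384 0.0433 0.0249] op 0.29498572023445807 q [-0.4171 -0.0994  1.9262  0.      1.3199 -0.7124]
tilt x-axis [-0.0046  0.0021 -1.    ] yaw(y) 16.922376324414667
delta [ 9.922  -0.171   0.2362] [-0.0089  0.1153 -0.3041]
```

>>> {"op": "play_rows", "data": {"plan": [[0, 0, 0, -0.005, 0.003, -0.008, 1], [1, 0, 0, -0.01, 0.01, -0.027, 1], [2, 0, 0, -0.01, 0.021, -0.055, 1], [4, 0, 0, -0.01, 0.035, -0.092, 1], [5, 0, 0, -0.01, 0.049, -0.129, 1], [6, 0, 0, -0.01, 0.063, -0.166, 1], [8, 0, 0, -0.01, 0.077, -0.203, 1], [9, 0, 0, -0.01, 0.09, -0.237, 1], [9.9, 0, 0, -0.01, 0.099, -0.261, 1], [9.9, 0, 0, -0.01, 0.107, -0.282, 1]]}}

```text
time: 5.23
tcp_pos: [0.4856, 0.1738, 0.2644]
eef_rot: [1.117, 1.267, -1.118]
ft_force: [0.5, 0.2, -3.0]
opening: 0.293
```

>>> {"op": "play_rows", "data": {"plan": [[0, 0, 0, 0, 0.005, -0.012, 1], [0, 0, 0, 0, 0.006, -0.018, 1], [0, 0, 0, 0, 0.007, -0.021, 1], [0, 0, 0, 0, 0.007, -0.021, 1], [0, 0, 0, 0, 0.007, -0.021, 1], [0, 0, 0, 0, 0.007, -0.021, 1]]}}

```text
time: 5.73
tcp_pos: [0.4911, 0.1914, 0.2652]
eef_rot: [1.119, 1.264, -1.12]
ft_force: [0.1, -0.2, -2.5]
opening: 0.3
```

```bash
cat > snap.py <<'E'
import sys
from h import *
from bench import imaging
i=sys.argv[1]
for n in ("scene","top"):
    s=imaging.snapshot(n); cv2.imwrite(f"pics/{n}{i}.png",s["img"][:,:,::-1]); np.savez(f"pics/{n}{i}.npz",**s)
a=cv2.imread(f"pics/scene{i}.png");b=cv2.imread(f"pics/top{i}.png")
f=lambda i,x,y,w,h,s:cv2.resize(i[y:y+h,x:x+w],None,fx=s,fy=s,interpolation=cv2.INTER_CUBIC)
cv2.imwrite(f"pics/c{i}.png",np.hstack([f(a,270,105,110,110,3.6),f(b,160,150,110,110,3.6)]))
E
python3 snap.py 4; python3 where.py .4867 .1951 .262 7
```

```text
t 5.8333 tcp [0.4912 0.1915 0.2653] F [ 0.2574  0.4004 -3.6207] M [-0.0298 -0.0264 -0.0641] op 0.30147289434768654 q [ 0.2388 -0.0118  1.8185 -0.0003  1.335   0.118 ]
tilt x-axis [-0.     -0.0003 -1.    ] yaw(y) 6.928986550862212
delta [-0.071   0.0149  0.0019] [ 0.0033 -0.004  -0.0041]
```

View pics/c4.png

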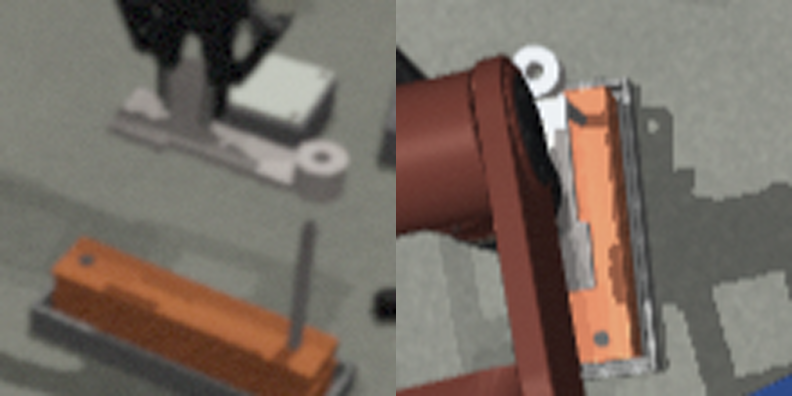

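```bash
cat > hole.py <<'E'
import sys
from h import *
i=sys.argv[1];xs,ys,xt,yt=[int(v) for v in sys.argv[2:6]];z=float(sys.argv[6])
S=load(i);g={n:cv2.cvtColor(S[n]["img"],cv2.COLOR_RGB2GRAY) for n in S}
a=darkc(g["scene"],xs,ys,4);b=darkc(g["top"],xt,yt,4);X,e=tri(S,a,b);print(a,b,X,e[0])
print(plane(S["scene"],a,z),plane(S["top"],b,z))
E
python3 hole.py 4 359 149 199 169 .2579
```

```text
[358.7186 150.2675] [197.1263 169.9098] [0.5965 0.2077 0.2478] 0.0011435717602977333
[0.6017 0.1956 0.2579] [0.5953 0.2062 0.2579]
```

Run:
```python
from h import *
S=load(4);g={n:cv2.cvtColor(S[n]["img"],cv2.COLOR_RGB2GRAY) for n in S}
print(g["scene"][142:157,350:370]);print(g["top"][161:180,190:209])
print("tip");print(g["scene"][163:172,350:362])
```

```text
[[ 57  56  60  56  58  57  55  64  78  95 113 118 125 125 126 123 127 123
  121 125]
 [ 58  57  54  59  66  75  89 100 113 124 131 130 131 125 127 125 126 124
  123 121]
 [ 62  59  61  86 113 125 139 146 154 159 157 155 147 139 132 129 123 125
  124 123]
 [ 79  76  89 124 157 170 176 177 175 175 178 174 172 161 148 134 126 123
  125 125]
 [121 116 128 160 177 182 184 178 171 168 172 178 182 176 168 152 133 126
  124 124]
 [155 151 157 171 184 183 175 156 139 134 145 164 177 182 177 170 145 127
  126 123]
 [166 164 171 180 184 182 164 136 112 107 114 141 170 180 182 177 157 132
  126 125]
 [173 169 170 176 183 183 169 147 126 119 124 148 173 184 183 179 159 134
  125 126]
 [177 164 152 162 176 182 180 171 160 154 160 171 179 182 180 173 149 131
  122 123]
 [175 156 127 134 155 170 177 180 177 178 179 181 180 174 168 153 134 124
  126 122]
 [171 141 108 105 126 145 156 165 168 172 172 172 166 153 137 121 122 124
  124 125]
 [164 133 102  93 101 112 117 126 134 139 142 142 130 116 105 102 115 123
  126 128]
 [156 122  97  91  95  95  97 100 103 109 108 107 100  95  96 103 116 124
  125 
[... 1479 characters left out ...]
63  38  28  27  23  22  17  95 155 161 185 190 198 207 238 229 135
  161]
 [ 44  66  43  29  20  21  20  20 100 221 228 238 239 239 239 239 239 125
  122]
 [ 47  60  45  32  23  22  19  19  19 205 238 240 240 240 240 240 240 118
   77]]
tip
[[123 125 126 124 124 121 122 123 122 124 124 122]
 [121 121 122 123 122 120 122 124 125 127 124 123]
 [122 124 122 121 121 116 116 119 121 123 124 121]
 [123 121 123 120 111 100  98 107 122 122 121 125]
 [120 123 123 118  99  83  83  99 114 121 124 124]
 [125 127 122 108  92  77  81  93 113 119 123 124]
 [126 124 121 105  83  71  78  90 105 119 123 124]
 [123 125 119 100  79  75  75  92 112 119 127 126]
 [124 123 120  99  77  73  80  98 114 124 123 120]]
```

Run:
```python
from h import *
S=load(4);a,b=(359.0,148.35),(198.25,169.0)
X,e=tri(S,a,b);print(X,e[0]);print(plane(S["scene"],a,.2579),plane(S["top"],b,.2579))
d=X[:2]-[.4912,.1915];print(np.linalg.norm(d),np.degrees(np.arctan2(d[1],d[0])))
```

```text
[0.5978 0.2034 0.2572] 0.00013418970158339075
[0.5981 0.2025 0.2579] [0.5978 0.2033 0.2579]
0.10726638074838324 6.350497949528448
```

>>> {"op": "play_rows", "data": {"plan": [[0, 0, 0, 0, -0.0025, -0.0025, 1], [0, 0, 0, 0.006, -0.005, -0.0045, 1], [0, 0, 0, 0.014, -0.005, -0.0045, 1], [0, 0, 0, 0.02, -0.005, -0.0045, 1], [0, 0, 0, 0.02, -0.005, -0.0045, 1], [0, 0, 0, 0.02, -0.005, -0.0045, 1], [0, 0, 0, 0.02, -0.005, -0.0045, 1]]}}

```text
time: 6.42
tcp_pos: [0.4855, 0.1964, 0.2451]
eef_rot: [1.118, 1.265, -1.119]
ft_force: [1.2, -0.1, -3.1]
opening: 0.297
```

```bash
python3 snap.py 5; python3 where.py .4856 .1953 .245 7
python3 - <<'E'
from h import *
S=load(5);g={n:cv2.cvtColor(S[n]["img"],cv2.COLOR_RGB2GRAY) for n in S}
print(g["scene"][148:174,345:367]);print(g["top"][164:184,194:213])
E
```

```text
t 6.5167 tcp [0.4859 0.1965 0.2457] F [-0.257   1.7349 -3.7619] M [-0.0166  0.0118  0.0246] op 0.302747719020562 q [ 0.2504 -0.0027  1.8469 -0.      1.2966  0.1278]
tilt x-axis [ 0.0007  0.0001 -1.    ] yaw(y) 7.025717419177008
delta [ 0.0257 -0.0033 -0.0427] [ 0.0007 -0.0004  0.0012]
[[ 86  73  60  57  58  53  69  82 103 123 141 151 155 157 153 147 138 131
  127 126 127 124]
 [129 108  89  76  67  74  99 131 149 165 174 176 178 177 177 172 161 147
  137 127 126 126]
 [157 147 134 118 110 109 138 166 177 181 181 176 172 174 179 182 179 173
  156 138 128 126]
 [163 161 160 155 148 149 168 181 187 183 172 154 143 150 164 176 181 181
  173 155 135 127]
 [164 166 166 165 165 170 175 183 185 178 155 127 111 114 131 161 180 184
  180 165 144 130]
 [171 170 173 172 170 165 167 180 184 182 159 133 118 114 130 159 180 186
  181 163 143 127]
 [177 177 178 180 174 155 152 170 180 182 175 162 154 151 158 174 182 183
  173 151 131 125]
 [181 182 182 181 173 146 128 149 169 177 181 180 177 176 178 180 182 175
  159 139 125 124]
 [180 183 181 181 169 137 107 115 139 156 168 172 172 171 173 171 166 
[... 2525 characters left out ...]
 240 240 232 136  97 109 149 155 147 158 184
  177]
 [ 22 104 235 230 239 240 240 240 240 194 109  94 104 168 172 174 171 173
  172]
 [ 21  26 205 238 240 240 240 240 225 136  95  91  89 144 162 173 173 173
  173]
 [ 28  25 102 235 240 240 225 216 156 101  93  87  75  87 121 161 172 172
  172]
 [ 36  22  29 197 214 208 154 120 106 119 182 186 101  76  75 122 153 171
  173]
 [ 36  24  23  91 168 161 137 181 191 202 237 240 124  78  75  74 103 150
  171]
 [ 21  22  22  70 221 226 214 238 239 239 240 240 129  76  75  74  73 102
  142]
 [ 21  21  19  20 203 237 239 240 239 240 239 240 152 103  75  74  74  73
   80]
 [ 18  22  21  20 101 234 240 240 240 240 240 240 184 136 124  86  75  73
   77]]
```

View pics/c5.png

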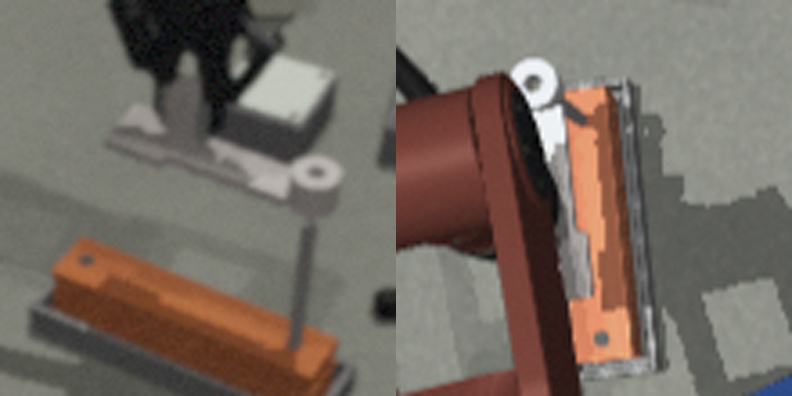

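Run:
```python
from h import *
S=load(5);a,b=(357.5,152.5),(197.65,172.6)
X,e=tri(S,a,b);print(X,e[0]);print(plane(S["scene"],a,.2383),plane(S["top"],b,.2383))
d=X[:2]-[.4859,.1965];print(np.linalg.norm(d),np.degrees(np.arctan2(d[1],d[0])))
for z in(.192,):print(proj(S["scene"],[.5922,.2071,z]),proj(S["top"],[.5922,.2071,z]))
# rod axis in scene, row-wise centre
g=cv2.cvtColor(S["scene"]["img"],cv2.COLOR_RGB2GRAY).astype(float)
for r in range(170,198,4):
    w=np.clip(118-g[r,345:363],0,None);print(r,(w*np.arange(345,363)).sum()/w.sum())
```

```text
[0.592  0.2093 0.2368] 0.00023392483610091115
[0.5928 0.2074 0.2383] [0.5919 0.2091 0.2383]
0.10686371399710809 6.8989282728836105
[355.5006 166.0373] [202.0758 175.5927]
170 355.2280701754386
174 354.6666666666667
178 353.24056603773585
182 353.67578125
186 353.60474308300394
190 352.67932489451476
194 351.5257352941176
```

>>> {"op": "play_rows", "data": {"plan": [[0, 0, 0, 0, 0, 0.001, 1], [0, 0, 0, 0.005, 0, 0.001, 1], [0, 0, 0, 0.01, 0, 0.001, 1], [0, 0, 0, 0.014, 0, 0.001, 1], [0, 0, 0, 0.014, 0, 0.001, 1], [0, 0, 0, 0.014, 0, 0.001, 1]]}}

```text
time: 7.02
tcp_pos: [0.4851, 0.1953, 0.2305]
eef_rot: [1.118, 1.266, -1.12]
ft_force: [-0.7, -0.8, -3.3]
opening: 0.295
```

```bash
python3 snap.py 6; python3 where.py .4856 .1953 .231 7
python3 - <<'E'
from h import *
S=load(6);g={n:cv2.cvtColor(S[n]["img"],cv2.COLOR_RGB2GRAY) for n in S}
print(g["scene"][150:164,347:367]);print(g["top"][164:184,194:211])
E
```

```text
t 7.1167 tcp [0.4857 0.1954 0.2313] F [-0.2731  0.1904 -3.5567] M [-0.0003 -0.0172  0.0384] op 0.2951602150246474 q [0.2484 0.0099 1.8622 0.     1.2696 0.1259]
tilt x-axis [-0.  0. -1.] yaw(y) 7.021000310650293
delta [ 0.021  -0.0005  0.0028] [ 0.0003 -0.0001  0.0001]
[[ 67  62  59  55  56  67  80 100 115 122 122 123 125 126 125 121 123 125
  126 126]
 [ 78  74  72  67  71  87 104 116 124 129 126 127 127 125 124 124 123 124
  124 125]
 [ 91  80  80  85  95 114 133 142 145 144 145 139 139 129 127 124 125 123
  125 125]
 [112 101 102 107 125 147 159 168 169 171 171 166 158 151 139 133 126 125
  125 124]
 [137 130 130 140 156 170 178 180 183 182 180 179 176 172 161 150 133 125
  128 127]
 [156 151 152 164 176 182 182 179 173 169 166 172 178 180 178 167 153 133
  124 128]
 [163 167 171 177 184 187 182 165 138 127 126 143 165 180 182 178 166 143
  127 126]
 [168 168 170 177 182 184 180 157 123 105 104 121 157 179 186 182 170 145
  129 125]
 [172 170 160 162 178 183 181 169 149 135 131 141 163 178 185 182 167 142
  127 124]
 [180 172 153 143 161 175 182 178 173 167 166 173 180 183 180 172 
[... 1080 characters left out ...]
224 120  94  95 125 116 226 239 240 240 142  95 147 145 156]
 [ 34  29 155 139  98 101 142 158 235 239 240 240 124  93 141 145 157]
 [ 31  23  66 155 184 171 196 221 239 240 240 225 117  93 150 172 172]
 [ 32  22  21 106 234 231 239 240 240 239 233 158 100  90 141 171 172]
 [ 35  26  21  24 206 239 239 240 239 232 184 104  94  82 113 160 171]
 [ 34  29  23  18 102 234 240 240 226 183 107  86  89  81  75 121 153]
 [ 35  29  32  20  21 196 214 207 154 106 104 177 185 162  89  73 103]
 [ 38  27  35  27  22  86 167 113 118 182 192 236 240 229 110  75  73]
 [ 37  27  28  24  19  61 196 194 202 237 240 239 240 240 117  74  73]
 [ 42  29  23  22  20  21 164 236 240 240 240 240 240 240 132  84  73]]
```

View pics/c6.png

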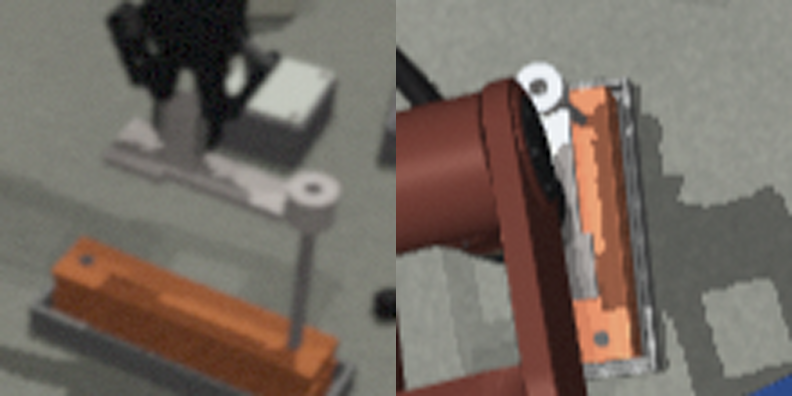

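Run:
```python
from h import *
S=load(6);a,b=(356.5,157.0),(199.1,173.75)
X,e=tri(S,a,b);print(X,e[0]);print(plane(S["scene"],a,.2239),plane(S["top"],b,.2239))
print(proj(S["scene"],[.5922,.2071,.2239]),proj(S["top"],[.5922,.2071,.2239]))
```

```text
[0.5915 0.2085 0.222 ] 0.0004647433124093033
[0.5923 0.206  0.2239] [0.5914 0.2084 0.2239]
[356.6938 156.7724] [199.5851 173.4779]
```

>>> {"op": "play_rows", "data": {"plan": [[0, 0, 0, 0.0015, 0, 0, 1], [0, 0, 0, 0.003, 0, 0, 1], [0, 0, 0, 0.0045, 0, 0, 1], [0, 0, 0, 0.006, 0, 0, 1], [0, 0, 0, 0.0075, 0, 0, 1], [0, 0, 0, 0.009, 0, 0, 1], [0, 0, 0, 0.009, 0, 0, 1]]}}

```text
time: 7.7
tcp_pos: [0.4854, 0.1954, 0.2218]
eef_rot: [1.118, 1.265, -1.119]
ft_force: [-0.4, 0.9, -3.2]
opening: 0.294
```

```bash
python3 where.py
```

```text
t 7.7 tcp [0.4854 0.1954 0.2218] F [-0.3536  0.8804 -3.2439] M [ 0.0466 -0.0047 -0.0223] op 0.29412901667610575 q [ 0.2485  0.0189  1.8715 -0.      1.252   0.1259]
tilt x-axis [-0.0008 -0.0002 -1.    ] yaw(y) 7.024595487812161
```

>>> {"op": "play_rows", "data": {"plan": [[0, 0, 0, 0.001, 0, 0, 1], [0, 0, 0, 0.002, 0, 0, 1], [0, 0, 0, 0.003, 0, 0, 1], [0, 0, 0, 0.004, 0, 0, 1], [0, 0, 0, 0.005, 0, 0, 1], [0, 0, 0, 0.006, 0, 0, 1], [0, 0, 0, 0.007, 0, 0, 1], [0, 0, 0, 0.008, 0, 0, 1], [0, 0, 0, 0.008, 0, 0, 1]]}}

```text
time: 8.45
tcp_pos: [0.4859, 0.1953, 0.2142]
eef_rot: [1.119, 1.264, -1.118]
ft_force: [1.4, -1.2, -3.7]
opening: 0.3
```

```bash
python3 where.py
```

```text
t 8.45 tcp [0.4859 0.1953 0.2142] F [ 1.419  -1.1569 -3.6607] M [-0.212  -0.2473 -0.1433] op 0.3004148832120251 q [ 0.2483  0.0268  1.8784 -0.0004  1.2359  0.126 ]
tilt x-axis [ 0.0006 -0.0003 -1.    ] yaw(y) 7.013957683646591
```

>>> {"op": "play_rows", "data": {"plan": [[0, 0, 0, 0, 0.0006, 0.0008, 1], [0, 0, 0, 0, 0.0006, 0.0008, 1], [0, 0, 0, 0, 0.0006, 0.0008, 1], [0, 0, 0, 0, 0.0006, 0.0008, 1]]}}

```text
time: 8.78
tcp_pos: [0.486, 0.1948, 0.2141]
eef_rot: [1.118, 1.265, -1.119]
ft_force: [0.2, 0.2, -3.1]
opening: 0.297
```

```bash
python3 where.py
```

```text
t 8.7833 tcp [0.486  0.1948 0.2141] F [ 0.2317  0.1555 -3.0756] M [-0.0369 -0.0019 -0.0442] op 0.2969469156924862 q [0.2469 0.0275 1.8778 0.0004 1.237  0.1241]
tilt x-axis [-0.0008  0.0002 -1.    ] yaw(y) 7.02982455210308
```

>>> {"op": "play_rows", "data": {"plan": [[0, 0, 0, 0.0015, 0, 0, 1], [0, 0, 0, 0.003, 0, 0, 1], [0, 0, 0, 0.005, 0, 0, 1], [0, 0, 0, 0.007, 0, 0, 1], [0, 0, 0, 0.009, 0, 0, 1], [0, 0, 0, 0.011, 0, 0, 1], [0, 0, 0, 0.013, 0, 0, 1], [0, 0, 0, 0.015, 0, 0, 1], [0, 0, 0, 0.015, 0, 0, 1]]}}

```text
time: 9.53
tcp_pos: [0.486, 0.1946, 0.1987]
eef_rot: [1.118, 1.265, -1.119]
ft_force: [-0.6, -0.0, -3.0]
opening: 0.296
```

```bash
python3 where.py
```

```text
t 9.5333 tcp [0.486  0.1946 0.1987] F [-0.6023 -0.0099 -3.0378] M [ 0.0095  0.0433 -0.0095] op 0.29578446154988813 q [0.2468 0.044  1.8915 0.     1.2071 0.1242]
tilt x-axis [-0.001  -0.0002 -1.    ] yaw(y) 7.021534520543368
```

>>> {"op": "play_rows", "data": {"plan": [[0, 0, 0, 0.002, 0, 0, 1], [0, 0, 0, 0.005, 0, 0, 1], [0, 0, 0, 0.008, 0, 0, 1], [0, 0, 0, 0.011, 0, 0, 1], [0, 0, 0, 0.014, 0, 0, 1], [0, 0, 0, 0.017, 0, 0, 1], [0, 0, 0, 0.02, 0, 0, 1], [0, 0, 0, 0.023, 0, 0, 1], [0, 0, 0, 0.026, 0, 0, 1], [0, 0, 0, 0.026, 0, 0, 1]]}}

```text
time: 10.37
tcp_pos: [0.4858, 0.1946, 0.1724]
eef_rot: [1.118, 1.266, -1.12]
ft_force: [-0.3, -0.7, -3.2]
opening: 0.297
```

```bash
python3 where.py
```

```text
t 10.3667 tcp [0.4858 0.1946 0.1724] F [-0.287  -0.6805 -3.2115] M [-0.0339  0.0493 -0.0624] op 0.29732280926741617 q [0.2468 0.0745 1.9126 0.     1.1559 0.1243]
tilt x-axis [-0.0015 -0.0004 -1.    ] yaw(y) 7.018317400026848
```

>>> {"op": "play_rows", "data": {"plan": [[0, 0, 0, 0.002, 0, 0.0002, 1], [0, 0, 0, 0.005, 0, 0.0002, 1], [0, 0, 0, 0.008, 0, 0.0002, 1], [0, 0, 0, 0.011, 0, 0.0002, 1], [0, 0, 0, 0.014, 0, 0.0002, 1], [0, 0, 0, 0.017, 0, 0.0002, 1], [0, 0, 0, 0.02, 0, 0.0002, 1], [0, 0, 0, 0.023, 0, 0.0002, 1], [0, 0, 0, 0.026, 0, 0.0002, 1], [0, 0, 0, 0.026, 0, 0.0002, 1]]}}

```text
time: 11.2
tcp_pos: [0.4858, 0.1944, 0.1464]
eef_rot: [1.118, 1.266, -1.12]
ft_force: [-0.5, 0.1, -4.5]
opening: 0.296
```

```bash
python3 where.py; python3 snap.py 7
```

```text
t 11.2 tcp [0.4858 0.1944 0.1464] F [-0.5051  0.1226 -4.4573] M [ 0.0033  0.0325 -0.0173] op 0.2955840691094279 q [0.2464 0.1079 1.9308 0.     1.1044 0.1238]
tilt x-axis [-0.0015 -0.0003 -1.    ] yaw(y) 7.020858545543584
```

View pics/c7.png

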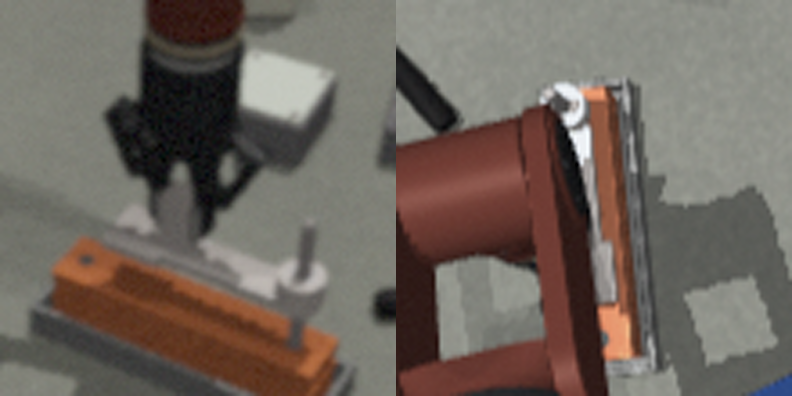

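The hub is on the rod and level, with the rod sticking up through the hole at crop (307,240). I'll keep going down.

>>> {"op": "play_rows", "data": {"plan": [[0, 0, 0, 0.002, 0, 0, 1], [0, 0, 0, 0.005, 0, 0, 1], [0, 0, 0, 0.008, 0, 0, 1], [0, 0, 0, 0.011, 0, 0, 1], [0, 0, 0, 0.014, 0, 0, 1], [0, 0, 0, 0.017, 0, 0, 1], [0, 0, 0, 0.02, 0, 0, 1], [0, 0, 0, 0.023, 0, 0, 1], [0, 0, 0, 0.026, 0, 0, 1], [0, 0, 0, 0.028, 0, 0, 1]]}}

```text
time: 12.13
tcp_pos: [0.4862, 0.1945, 0.1188]
eef_rot: [1.118, 1.265, -1.119]
ft_force: [-0.6, 0.3, -3.2]
opening: 0.3
```

>>> {"op": "play_rows", "data": {"plan": [[0, 0, 0, 0.0015, 0, 0, 1], [0, 0, 0, 0.003, 0, 0, 1], [0, 0, 0, 0.0045, 0, 0, 1], [0, 0, 0, 0.006, 0, 0, 1], [0, 0, 0, 0.0075, 0, 0, 1], [0, 0, 0, 0.009, 0, 0, 1], [0, 0, 0, 0.01, 0, 0, 1], [0, 0, 0, 0.01, 0, 0, 1]]}}

```text
time: 12.8
tcp_pos: [0.4862, 0.1945, 0.109]
eef_rot: [1.118, 1.265, -1.119]
ft_force: [-0.3, 0.3, -4.0]
opening: 0.296
```

```bash
python3 where.py
```

```text
t 12.8 tcp [0.4862 0.1945 0.109 ] F [-0.339   0.2902 -4.0497] M [-0.0413  0.0138 -0.0172] op 0.2961689131160187 q [0.2464 0.1616 1.9517 0.     1.0289 0.1238]
tilt x-axis [-0.0005 -0.0001 -1.    ] yaw(y) 7.023666424594571
```

Underside is about 0.0736, some 11 mm above the pile. Now I'll feel for it slowly.

>>> {"op": "play_rows", "data": {"plan": [[0, 0, 0, 0.001, 0, 0, 1], [0, 0, 0, 0.002, 0, 0, 1], [0, 0, 0, 0.003, 0, 0, 1], [0, 0, 0, 0.004, 0, 0, 1], [0, 0, 0, 0.005, 0, 0, 1], [0, 0, 0, 0.006, 0, 0, 1], [0, 0, 0, 0.007, 0, 0, 1], [0, 0, 0, 0.008, 0, 0, 1], [0, 0, 0, 0.009, 0, 0, 1], [0, 0, 0, 0.009, 0, 0, 1]]}}

```text
time: 13.63
tcp_pos: [0.4863, 0.1945, 0.1001]
eef_rot: [1.118, 1.265, -1.119]
ft_force: [0.8, 0.7, -3.2]
opening: 0.296
```

>>> {"op": "play_rows", "data": {"plan": [[0, 0, 0, 0.0005, 0, 0, 1], [0, 0, 0, 0.001, 0, 0, 1], [0, 0, 0, 0.0015, 0, 0, 1], [0, 0, 0, 0.002, 0, 0, 1], [0, 0, 0, 0.002, 0, 0, 1], [0, 0, 0, 0.002, 0, 0, 1]]}}

```text
time: 14.13
tcp_pos: [0.4864, 0.1945, 0.0986]
eef_rot: [1.118, 1.265, -1.118]
ft_force: [-1.7, -0.9, 1.5]
opening: 0.298
```

```bash
python3 where.py
```

```text
t 14.1333 tcp [0.4864 0.1945 0.0986] F [-1.7423 -0.8783  1.4501] M [-0.0616  0.2687 -0.0081] op 0.29756794152676797 q [ 0.2464  0.1777  1.9561 -0.      1.0077  0.1238]
tilt x-axis [ 0. -0. -1.] yaw(y) 7.023124351597415
```

>>> {"op": "play_rows", "data": {"plan": [[0, 0, 0, 0.0005, 0, 0, 1], [0, 0, 0, 0.001, 0, 0, 1], [0, 0, 0, 0.0015, 0, 0, 1], [0, 0, 0, 0.002, 0, 0, 1], [0, 0, 0, 0.002, 0, 0, 1]]}}

```text
time: 14.55
tcp_pos: [0.4865, 0.1946, 0.0967]
eef_rot: [1.118, 1.265, -1.118]
ft_force: [-3.5, -0.7, 6.7]
opening: 0.296
```

```bash
python3 where.py
```

```text
t 14.55 tcp [0.4865 0.1946 0.0967] F [-3.4855 -0.6895  6.7283] M [-0.1596  0.4835 -0.0237] op 0.2962155083067744 q [ 0.2464  0.1808  1.9569 -0.      1.0039  0.1238]
tilt x-axis [ 0.0001  0.     -1.    ] yaw(y) 7.025576292855563
```

>>> {"op": "play_rows", "data": {"plan": [[0, 0, 0, 0.0005, -0.0003, 0, 1], [0, 0, 0, 0.001, -0.0003, 0, 1], [0, 0, 0, 0.0014, -0.0003, 0, 1], [0, 0, 0, 0.0014, -0.0003, 0, 1], [0, 0, 0, 0.0014, -0.0003, 0, 1], [0, 0, 0, 0.0014, -0.0003, 0, 1]]}}

```text
time: 15.05
tcp_pos: [0.4865, 0.1946, 0.0959]
eef_rot: [1.119, 1.264, -1.118]
ft_force: [-4.4, -0.9, 7.4]
opening: 0.296
```

```bash
python3 where.py
```

```text
t 15.05 tcp [0.4865 0.1946 0.0959] F [-4.3617 -0.9306  7.39  ] M [-0.1836  0.6308 -0.0009] op 0.2961020321176856 q [ 0.2465  0.1819  1.9575 -0.0001  1.0016  0.1239]
tilt x-axis [ 0.0006  0.0001 -1.    ] yaw(y) 7.022101767637152
```

>>> {"op": "play_rows", "data": {"plan": [[0, 0, 0, 0.0005, -0.0004, 0, 1], [0, 0, 0, 0.001, -0.0004, 0, 1], [0, 0, 0, 0.0012, -0.0004, 0, 1], [0, 0, 0, 0.0012, -0.0004, 0, 1], [0, 0, 0, 0.0012, -0.0004, 0, 1], [0, 0, 0, 0.0012, -0.0004, 0, 1], [0, 0, 0, 0.0012, -0.0004, 0, 1], [0, 0, 0, 0.0012, -0.0004, 0, 1]]}}

```text
time: 15.72
tcp_pos: [0.4865, 0.1945, 0.0952]
eef_rot: [1.119, 1.264, -1.118]
ft_force: [-3.1, -1.8, 7.9]
opening: 0.3
```

```bash
python3 where.py; python3 snap.py 8
```

```text
t 15.7167 tcp [0.4865 0.1945 0.0952] F [-3.1104 -1.7644  7.936 ] M [-0.1914  0.7881 -0.0297] op 0.2995413558440859 q [ 0.2465  0.1826  1.9583 -0.0002  0.9995  0.124 ]
tilt x-axis [ 0.0012  0.0001 -1.    ] yaw(y) 7.0213402437920855
```

View pics/c8.png

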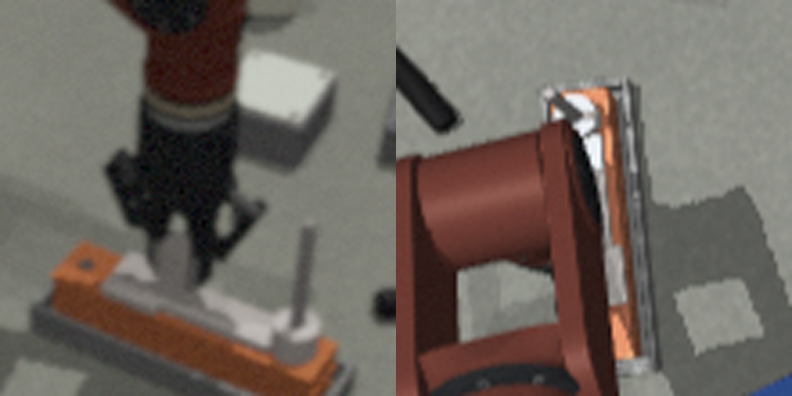

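>>> {"op": "play_rows", "data": {"plan": [[0, 0, 0, 0.0005, 0, 0, 1], [0, 0, 0, 0.001, 0, 0, 1], [0, 0, 0, 0.0015, 0, 0, 1], [0, 0, 0, 0.0015, 0, 0, 1], [0, 0, 0, 0.0015, 0, 0, 1]]}}

```text
time: 16.23
tcp_pos: [0.4865, 0.1946, 0.0941]
eef_rot: [1.119, 1.264, -1.118]
ft_force: [-6.0, -1.2, 11.7]
opening: 0.295
```

```bash
python3 where.py
```

```text
t 16.2333 tcp [0.4865 0.1946 0.0941] F [-5.9747 -1.1891 11.6904] M [-0.2841  0.8869  0.0231] op 0.2949233400951379 q [ 0.2466  0.1844  1.9586 -0.0002  0.9976  0.124 ]
tilt x-axis [ 0.001   0.0001 -1.    ] yaw(y) 7.027620357936975
```

>>> {"op": "play_rows", "data": {"plan": [[0, 0, 0, -0.0004, 0, 0, 1], [0, 0, 0, -0.0004, 0, 0, 1], [0, 0, 0, -0.0004, 0, 0, 1], [0, 0, 0, -0.0004, 0, 0, 1], [0, 0, 0, -0.0004, 0, 0, 1], [0, 0, 0, -0.0004, 0, 0, 1], [0, 0, 0, -0.0004, 0, 0, 1], [0, 0, 0, -0.0004, 0, 0, 1], [0, 0, 0, -0.0004, 0, 0, 1], [0, 0, 0, -0.0004, 0, 0, 1]]}}

```text
time: 17.07
tcp_pos: [0.4865, 0.1946, 0.0944]
eef_rot: [1.119, 1.264, -1.118]
ft_force: [-4.1, -2.1, 10.6]
opening: 0.295
```

```bash
python3 where.py
```

```text
t 17.0667 tcp [0.4865 0.1946 0.0944] F [-4.1239 -2.1424 10.5624] M [-0.2298  0.8647 -0.0208] op 0.2950543530915801 q [ 0.2465  0.184   1.9585 -0.0002  0.9981  0.1241]
tilt x-axis [ 0.001   0.0001 -1.    ] yaw(y) 7.023285089489099
```

>>> {"op": "play_rows", "data": {"plan": [[0, 0, 0, -0.001, 0, 0, 1], [0, 0, 0, -0.002, 0, 0, 1], [0, 0, 0, -0.003, 0, 0, 1], [0, 0, 0, -0.004, 0, 0, 1], [0, 0, 0, -0.005, 0, 0, 1], [0, 0, 0, -0.0055, 0, 0, 1], [0, 0, 0, -0.0055, 0, 0, 1], [0, 0, 0, -0.0055, 0, 0, 1]]}}

```text
time: 17.73
tcp_pos: [0.4864, 0.1946, 0.0982]
eef_rot: [1.12, 1.264, -1.117]
ft_force: [2.3, -1.0, 2.0]
opening: 0.294
```

```bash
python3 where.py
```

```text
t 17.7333 tcp [0.4864 0.1946 0.0982] F [ 2.2845 -0.9592  2.0202] M [-0.0356 -0.0333  0.0009] op 0.2940337437734038 q [ 0.2465  0.1774  1.9575 -0.0001  1.0049  0.124 ]
tilt x-axis [ 0.0018  0.0004 -1.    ] yaw(y) 7.020158820640659
```

>>> {"op": "play_rows", "data": {"plan": [[0, 0, 0, -0.0004, 0.0006, 0, 1], [0, 0, 0, -0.0006, 0.0006, 0, 1], [0, 0, 0, -0.0006, 0.0006, 0, 1], [0, 0, 0, -0.0006, 0.0006, 0, 1]]}}

```text
time: 18.07
tcp_pos: [0.4865, 0.1945, 0.0986]
eef_rot: [1.119, 1.264, -1.118]
ft_force: [0.7, 0.8, 0.1]
opening: 0.3
```

```bash
python3 where.py
```

```text
t 18.0667 tcp [0.4865 0.1945 0.0986] F [0.7353 0.8136 0.0737] M [-0.0053 -0.0948  0.0184] op 0.30000984794497154 q [0.2464 0.1775 1.9564 0.     1.0071 0.1239]
tilt x-axis [ 0.0005  0.0001 -1.    ] yaw(y) 7.0197891831320245
```

Almost no load is left on the tool (Fz about 0 N), so I'll release gently.

>>> {"op": "play_rows", "data": {"plan": [[0, 0, 0, 0, 0, 0, 0.4], [0, 0, 0, 0, 0, 0, 0.3], [0, 0, 0, 0, 0, 0, 0.1], [0, 0, 0, 0, 0, 0, -0.1], [0, 0, 0, 0, 0, 0, -0.3], [0, 0, 0, 0, 0, 0, -0.5], [0, 0, 0, 0, 0, 0, -0.5], [0, 0, 0, 0, 0, 0, -0.5], [0, 0, 0, 0, 0, 0, -0.5], [0, 0, 0, 0, 0, 0, -0.5]]}}

```text
time: 18.9
tcp_pos: [0.4863, 0.1945, 0.0987]
eef_rot: [1.118, 1.265, -1.118]
ft_force: [-0.1, -0.6, -0.5]
opening: 0.751
```

```bash
python3 where.py; python3 snap.py 9
```

```text
t 18.9 tcp [0.4863 0.1945 0.0987] F [-0.0516 -0.5751 -0.4604] M [-0.0418 -0.0136 -0.0244] op 0.751424606134895 q [0.2464 0.1773 1.9564 0.     1.0078 0.1238]
tilt x-axis [ 0.  0. -1.] yaw(y) 7.023398803057699
```

View pics/c9.png

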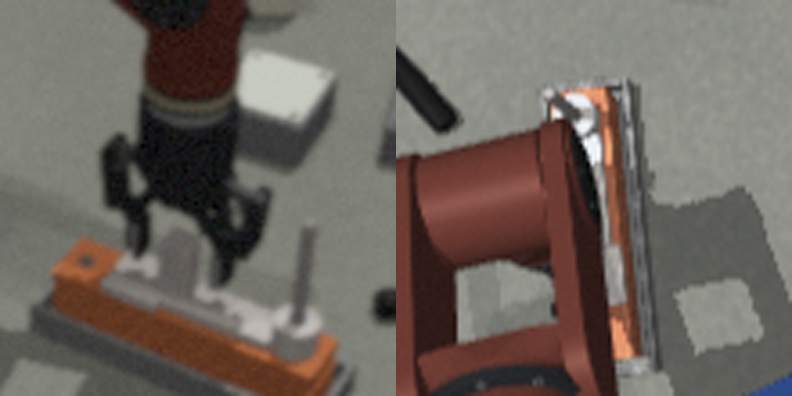

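The jaws are open and clear of the post. I'll go straight up.

>>> {"op": "play_rows", "data": {"plan": [[0, 0, 0, -0.004, 0, 0, -0.5], [0, 0, 0, -0.012, 0, 0, -0.5], [0, 0, 0, -0.028, 0, 0, -0.5], [0, 0, 0, -0.05, 0, 0, -0.5], [0, 0, 0, -0.08, 0, 0, -0.5], [0, 0, 0, -0.11, 0, 0, -0.5], [0, 0, 0, -0.14, 0, 0, -0.5], [0, 0, 0, -0.165, 0, 0, -0.5], [0, 0, 0, -0.18, 0, 0, -0.5], [0, 0, 0, -0.18, 0, 0, -0.5]]}}

```text
time: 19.83
tcp_pos: [0.489, 0.1952, 0.2848]
eef_rot: [1.125, 1.259, -1.11]
ft_force: [0.4, -0.1, 0.6]
opening: 0.75
```

>>> {"op": "play_rows", "data": {"plan": [[0, 0, 0, 0, 0, 0.02, -0.5], [0, 0, 0, 0, 0, 0.05, -0.5], [0, 0, 0, 0, 0, 0.08, -0.5], [0, 0, 0, 0, 0, 0.11, -0.5], [0, 0, 0, 0, 0, 0.14, -0.5], [0, 0, 0, 0, 0, 0.17, -0.5], [0, 0, 0, 0, 0, 0.2, -0.5], [0, 0, 0, 0, 0, 0.22, -0.5], [0, 0, 0, 0, 0, 0.22, -0.5], [0, 0, 0, 0, 0, 0.22, -0.5]]}}

```text
time: 20.67
tcp_pos: [0.5125, -0.0244, 0.2776]
eef_rot: [1.12, 1.266, -1.121]
ft_force: [0.6, 1.6, 0.7]
opening: 0.747
```

```bash
python3 where.py; python3 snap.py 10
```

```text
t 20.6667 tcp [ 0.5125 -0.0244  0.2776] F [0.5935 1.5983 0.6748] M [0.0134 0.0043 0.1392] op 0.7470747855257026 q [-0.1848 -0.0516  1.8341  0.0007  1.3612 -0.3051]
tilt x-axis [-0.002  0.001 -1.   ] yaw(y) 6.882596198014671
```

View pics/c10.png

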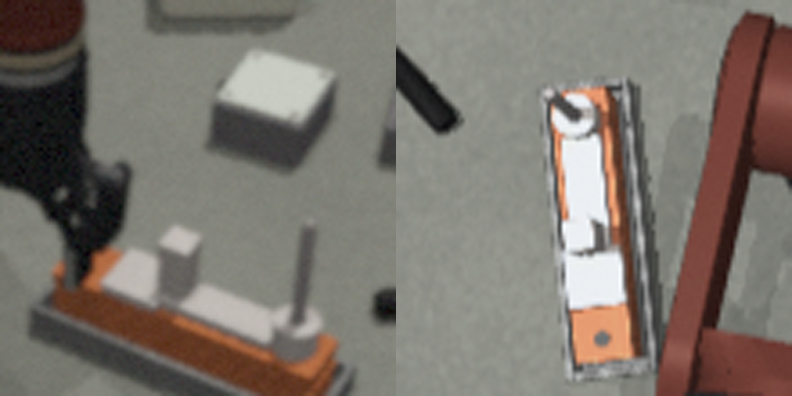

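View pics/top10.png

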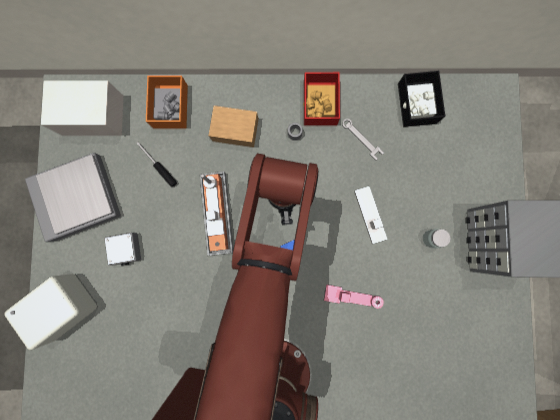

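Run:
```python
from h import *
S=load(10);a,b=(319.7,171.3),(210.4,214.6)
print(tri(S,a,b),plane(S["scene"],a,.125),plane(S["top"],b,.125))
th=np.radians(6.75);print(np.array([.5922,.2071])-.105*np.array([np.cos(th),np.sin(th)]))
A=cv2.imread("pics/top0.png");B=cv2.imread("pics/top10.png")
for nm,(x,y,w,h) in dict(plain=(345,180,50,70),jar=(420,222,40,32),wrench=(335,112,55,52),coupl=(282,118,24,26),box=(100,230,42,38),scr=(130,138,52,52),carton=(200,98,64,52)).items():
    p=cv2.phaseCorrelate(cv2.cvtColor(A[y:y+h,x:x+w],6).astype(np.float32),cv2.cvtColor(B[y:y+h,x:x+w],6).astype(np.float32));print(nm,p)
```

```text
(array([0.4884, 0.1944, 0.1251]), [np.float64(0.0002476676757163415), np.float64(0.0002476676757163703)]) [0.4884 0.1948 0.125 ] [0.4882 0.1943 0.125 ]
[0.4879 0.1948]
plain ((0.03617377983665193, 0.07183049819353471), 0.9640843166245354)
jar ((-0.044017930262793215, -0.020972069270133176), 1.000458025559783)
wrench ((-0.015411454737275676, -0.03054650682178206), 1.0071460042470768)
coupl ((-0.08417382775676785, 0.4465465138418825), 0.985567311445872)
box ((0.5136978539331665, 0.03094499294959263), 1.0083395719528199)
scr ((0.011301074916172382, -0.010361295514996982), 0.9628610695994604)
carton ((0.027831627098692024, 0.032153485563735984), 0.9863179579929069)
```

The post is within 1 mm of its place and its top stands at 0.125 m, as expected. None of the listed bystanders has moved. I'll hand it in.

```bash
python3 -c "
from bench import job_done; print(job_done())"
```

```text
the job is handed in; nothing more can be done
None
```

The hold-down bar is on the rod, lying flat and straight along the copper pile, and I've handed the job in. That returned no verdict.

- **Threading:** I gripped the bar by its post with the jaws along the bar and lined the hole up with the rod from both camera views. One light touch of about 2 N on the way down was corrected by a sub-millimetre shift. The bar then slid down level and met the pile where the cameras had put it, at about 63 mm.
- **Pressing:** I pushed down and held for about a second at 10.6–11.7 N. With the bar's weight I estimate the pile sank about 6 mm. I then eased back to almost no load, opened the jaws and lifted clear; the job took about 21 s in all.
- **Final position:** the two views put the post top at (0.488, 0.194, 0.125) m, within about 1 mm of its place. Its height fits the bar resting on the pile by its own weight. I did not measure levelness separately at the end; in the pictures the bar looks flat on the pile.
- **Other things on the bench:** the top pictures before and after show no listed item shifted by more than about half a pixel (under 2 mm).
- **Forces that didn't match:** while pressing, a sideways force of 3–6 N built up and only partly eased when I shifted the tool. The combined load stayed under about 17 N, and the sideways force was gone before I let go.

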